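# Return the left-over sweets to the latched chest

## Task

Clear the left-over sweets from the stoneware dish: gather all of them on the red tray, then tip them together over the tray's open edge into the sweets chest, which is shut: its keeper must be turned aside before its bolt can be drawn and its lid slid open. Afterwards lay the empty tray back flat on its green mat, slide the chest's lid fully shut, shoot the bolt fully home and turn the keeper back behind its knob. Leave the dish in place and do not disturb the whisks, canister and other tea things.

Things in the scene. Friction and masses are not known exactly. Their poses are not given: they have to be found in the camera images.
- chest_in (a point): Low fixed cedar chest with brass corners, 200 (its x) x 190 (its y) x 70 mm high, walls 10 mm, inside 180 x 170 x 60 mm deep; this point is the centre of its inner floor, 10 mm above the cabinet top. Along both y sides a 10 mm runner stands up to 85 mm. A flat sliding lid (upper face 78 mm above the cabinet top) closes it
- staple (a point): brass staple on the chest's +y runner, 25 mm wide, that the bolt shoots through; this point is its middle, 97 mm above the cabinet top; its top is 108 mm up
- lid (a joint): travel of the chest's sliding lid in m: 0 shut against its stop, 0.135 fully open (the chest is then open from its -x wall to x = +47 mm). Slides along the chest's +x, friction 2.5 N, stays where left. Cannot slide while the bolt is in its staple. Bolt, keeper and knob are mounted on the lid and ride with it
- lid_knob (a point): round dark wooden knob on the lid, 26 mm across and 30 mm tall; this point is on its axis 10 mm below its top
- bolt (a joint): travel of the steel barrel bolt on the lid in m: 0 shot fully home through the staple, 0.026 fully drawn; it is drawn along the chest's -y with about 1.5 N of friction and stays where it is left. Cannot be drawn while the keeper lies behind its knob; it passes through the staple (20 mm needed) only if the lid is within 2 mm of fully shut
- bolt_knob (a point): upright round steel knob pin of the bolt, 12 mm across, 44 mm tall; this point is on its axis 11 mm below its top (125 mm above the cabinet top). The bolt's 10 mm rod runs from its foot to the chest's +y through brass barrels
- keeper (a joint): angle of the swivelling brass keeper bar on the lid in rad: 0 lies along the chest's y with its end against the bolt's knob, blocking it; 1.57 (its stop) turned right aside, pointing along the chest's +x. Grows clockwise seen from above; slight friction (0.03 N m), stays where it is left. Cannot be turned back while the bolt is drawn
- keeper_pivot (a point): pivot axis (vertical) of the keeper bar, at the height of keeper_peg. The bar is 12 mm wide, 9 mm thick, its end 60 mm from the pivot, its upper face 92 mm above the cabinet top
- keeper_peg (a point): upright round brass finger peg on the keeper bar, 12 mm across, standing 33 mm above the bar, 32 mm from the pivot towards the bar's end; this point is on its axis 11 mm below its top (125 mm above the cabinet top). At keeper 0 the peg is 35 mm from the bolt's knob
- tray_center (a point): dark red lacquered gathering tray, 0.22 kg: flat slick floor 150 (its x) x 140 (its y) mm, 5 mm thick, with 5 mm thick lips 14 mm above the floor on three sides; the front (+x) edge is open. Its handle sticks out at the back (-x). This point is the centre of the floor's upper face, x towards the open edge, z up. Sweets slide off at about 15 to 25 degrees of tilt
- tray_edge (a point): middle of the tray's open edge, upper face of the floor (75 mm from tray_center)
- tray_handle (a point): grip point of the tray's bamboo handle, a bar along the tray's x, 14 mm wide, 20 mm high, from 85 to 175 mm behind tray_center; this point is its centre line, 125 mm behind tray_center and 31 mm above the tray's floor. A 16 mm wide, 46 mm tall riser joins it to the back lip
- mat_center (a point): green place mat of the tray, 190 (its x) x 180 (its y) mm, 4 mm thick, fixed; this point is the centre of its upper face. The tray's handle overhangs it
- dish: speckled grey-brown stoneware slab dish, flat, 150 (its x) x 210 (its y) x 12 mm, 0.75 kg; origin at the centre of its underside
- sweet1_center (a point): pink pressed-sugar sweet, a hard disc with eight petals round its rim, 33 mm across and 20 mm thick, 22 g, starting flat on the dish; this point is its centre, z along its axis. May be absent
- sweet2_center (a point): off-white pressed-sugar sweet, a hard disc with eight petals round its rim, 33 mm across and 20 mm thick, 22 g, starting flat on the dish; this point is its centre, z along its axis. May be absent
- sweet3_center (a point): green pressed-sugar sweet, a hard disc with eight petals round its rim, 33 mm across and 20 mm thick, 22 g, starting flat on the dish; this point is its centre, z along its axis. May be absent
- sweet4_center (a point): yellow pressed-sugar sweet, a hard disc with eight petals round its rim, 33 mm across and 20 mm thick, 22 g, starting flat on the dish; this point is its centre, z along its axis. May be absent
- canister: pewter canister with screw-top lid, 76 mm across, 101 mm tall; stands by, to be left alone; origin at the centre of its underside
- whisk1: bamboo tea whisk standing head-up, 50 mm across at the head, 107 mm tall, 30 g, easily upset; stands by, to be left alone; origin at the centre of its underside
- whisk2: the other bamboo whisk, the same; stands by, to be left alone; origin at the centre of its underside
- whisk_holder: white porcelain whisk holder, 64 mm across, 82 mm tall; stands by, to be left alone; origin at the centre of its underside
- tea_bowl: dark tea bowl, 120 mm across, 72 mm tall; stands by, to be left alone; origin at the centre of its underside
- tea_caddy: black lacquered tea caddy, 68 mm across, 70 mm tall; stands by, to be left alone; origin at the centre of its underside

How it is judged:
On the way, in this order (a step that is already met when the one before it is completed fails the run):
1. all the sweets lie on the tray together (x of sweet1_center in the frame of tray_center between -0.075 and 0.078 m and y of sweet1_center in the frame of tray_center between -0.066 and 0.066 m and z of sweet1_center in the frame of tray_center between 0 and 0.045 m and x of sweet2_center in the frame of tray_center between -0.075 and 0.078 m and y of sweet2_center in the frame of tray_center between -0.066 and 0.066 m and z of sweet2_center in the frame of tray_center between 0 and 0.045 m and x of sweet3_center in the frame of tray_center between -0.075 and 0.078 m and y of sweet3_center in the frame of tray_center between -0.066 and 0.066 m and z of sweet3_center in the frame of tray_center between 0 and 0.045 m and x of sweet4_center in the frame of tray_center between -0.075 and 0.078 m and y of sweet4_center in the frame of tray_center between -0.066 and 0.066 m and z of sweet4_center in the frame of tray_center between 0 and 0.045 m and angle between tray_center's own z axis and vertical below 0.3 rad), for 0.2 s.
2. all the sweets are in the chest while the tray is still tipped, its open edge over the chest (x of sweet1_center in the frame of chest_in between -0.09 and 0.09 m and y of sweet1_center in the frame of chest_in between -0.085 and 0.085 m and z of sweet1_center in the frame of chest_in between -0.002 and 0.06 m and x of sweet2_center in the frame of chest_in between -0.09 and 0.09 m and y of sweet2_center in the frame of chest_in between -0.085 and 0.085 m and z of sweet2_center in the frame of chest_in between -0.002 and 0.06 m and x of sweet3_center in the frame of chest_in between -0.09 and 0.09 m and y of sweet3_center in the frame of chest_in between -0.085 and 0.085 m and z of sweet3_center in the frame of chest_in between -0.002 and 0.06 m and x of sweet4_center in the frame of chest_in between -0.09 and 0.09 m and y of sweet4_center in the frame of chest_in between -0.085 and 0.085 m and z of sweet4_center in the frame of chest_in between -0.002 and 0.06 m and angle between tray_center's own z axis and vertical above 0.26 rad and horizontal distance between tray_edge and chest_in below 0.12 m).
At the end, for the whole second after the job is handed in: Every sweet lies inside the chest; the empty tray lies flat on its mat (centre within 45 mm of the mat's, tilt under 3.5 degrees); the lid is shut within 5 mm, the bolt home within 6 mm and the keeper turned back within 0.3 rad (x of sweet1_center in the frame of chest_in between -0.09 and 0.09 m and y of sweet1_center in the frame of chest_in between -0.085 and 0.085 m and z of sweet1_center in the frame of chest_in between -0.002 and 0.06 m and x of sweet2_center in the frame of chest_in between -0.09 and 0.09 m and y of sweet2_center in the frame of chest_in between -0.085 and 0.085 m and z of sweet2_center in the frame of chest_in between -0.002 and 0.06 m and x of sweet3_center in the frame of chest_in between -0.09 and 0.09 m and y of sweet3_center in the frame of chest_in between -0.085 and 0.085 m and z of sweet3_center in the frame of chest_in between -0.002 and 0.06 m and x of sweet4_center in the frame of chest_in between -0.09 and 0.09 m and y of sweet4_center in the frame of chest_in between -0.085 and 0.085 m and z of sweet4_center in the frame of chest_in between -0.002 and 0.06 m and horizontal distance between tray_center and mat_center below 0.045 m and angle between tray_center's own z axis and vertical below 0.06 rad and z of tray_center in the frame of mat_center below 0.01 m and value of joint lid below 0.005 m and value of joint bolt below 0.006 m and value of joint keeper below 0.3 rad); the robot touches nothing.
It fails at once if a bystander (canister, whisk, whisk holder, tea bowl, tea caddy) is shifted by more than 40 mm or tipped (distance of any of canister, whisk1, whisk2, whisk_holder, tea_bowl, tea_caddy from where it was at the start of the episode above 0.04 m or angle between any of canister, whisk1, whisk2, whisk_holder, tea_bowl, tea_caddy's own z axis and vertical above 0.5 rad).
It fails at once if the dish is shifted by more than 60 mm (distance of dish from where it was at the start of the episode above 0.06 m).
Of sweet1, sweet2, sweet3, sweet4 only 2 to 4 are there at a start; the rules pass over those that are not, and their reading is None.
At some moment in a run one of sweet1, sweet2, sweet3, sweet4 may be knocked a few centimetres aside while the robot is not near it.
It also fails if it takes over 210 s, if anything falls off the work surface, if the arm or the gripper's body presses on something with over 40 N, if the wrist force passes 120 N, or if a joint passes its speed limit or range.

## Robot

A 6-joint arm with a two-finger parallel gripper is mounted at the origin on the work surface. World frame = base frame: x ahead of the robot, y to its left, z up, the work surface at z = 0. Lengths are in m, angles in rad, forces in N, time in s.
With the tool pointing down it reaches from about 0.225 to 0.875 m from the base axis. Payload 3.4 kg.
Tool frame: the origin (TCP) lies at the very end of the fingers, on their centre line; the grasp point (between the pads) lies 19 mm behind it; z points along the fingers, y is the line along which they close (so a half turn about z gives the same grasp; the last joint's range is limited). The gripper opens to 85 mm and grips with 20 to 120 N. Pads are 22 mm wide; open, the fingers measure 114 mm over their backs; the gripper's body (76 mm by 85 mm) begins 54 mm behind the grasp point. The pads swing forward as they close: fully open they stand 13 mm farther back than shut.
Start: joints at [1.189, 0.276, 1.505, -0, 1.361, -0.121], TCP at [0.148, 0.556, 0.231] pointing down, gripper open.
Joint ranges: [-2.89, 2.89], [-0.75, 2.08], [0.22, 2.7], [-1.18, 4.32], [0.11, 2.71], [-2.7, 2.7]. Speed limits (rad/s): [2.57, 2.57, 3.14, 3.14, 3.14, 3.14].

## Interface

Orientations are given as a unit quaternion [w, x, y, z].
In Python, from rig import readout, vision, manip gives the robot as it stands.
- The arm moves only by the shell command python3 -m handwheel 'ROWS' [FORCE]. ROWS is JSON, a list of rows, each a list of 3 entries, a list of its own where there are three numbers: the shift along the tool's x, y, z in mm, then the turn, a rotation vector about the tool's x, y, z in units of 6 degrees (1.0 is 6 degrees), then the closure, from -1 (fully open) to 1 (shut), so that 0 is half open. A call has 1 to 20 rows; each row shifts and turns the commanded pose from where the row before left it, along the tool's axes as they then stand; what a row does not reach is not made up. A row lasts 1/8 s, in which the tool goes at most 62.5 mm and 10.7 degrees, less where a joint would pass 70% of its speed; a pose out of reach is approached as far as the arm can. A call is refused whole if a number of a shift passes 62.5 or a number of a turn 1, either way. A call with a gripper value outside its range is refused whole. The fingers move at their own pace and stop on an object; FORCE is the grip in N (left out, the last holds). Time passes only in rows, so rows that do not move let the fingers close. It gives the time, the measured TCP pose, the force, the opening and the grip force at its end, in the units of the state.
- readout.get_state(): the state, without advancing time (a new reading comes with each control period).
- vision.get_image(name): name is "scene" or "side" or "wrist"; returns the picture (420x560x3 uint8, blue, green, red); there is no depth.
- vision.camera_params(name): a dict with "intrinsics" (3x3 intrinsics, pixels), "rvec" (rotation vector, rad) and "tvec" (3), from world to camera coordinates, as OpenCV has them; the wrist camera has in their place "hand_eye" (4x4, takes a point from camera to tool coordinates, whose origin is the TCP and whose axes are the flange's). Camera axes: x right, y down, z forward; pixel columns grow to the right and rows downward; lengths in m; the calibration is good to about 2 mm. The wrist camera is an equidistant fisheye: a pixel r from the principal point sees the ray r / f radians off the axis. A picture is of the moment at which its call begins: read the wrist's pose just before it. camera_params takes no time and is no camera call.
- manip.sign_off(): hands the job in; it is judged then, once.
The state is a dict: "clock": time; "qpos": joint angles; "qd": joint speeds; "effort": joint torques, N m; "position": TCP position; "ee_rot": TCP orientation; "contact_force": force on the tool from outside, world axes, zero at the start; "moment": the same for the moment, N m; "width": finger opening in m; "gripper_force": force on a finger pad.
Only numpy, scipy, OpenCV 4.12 (cv2) and the standard library are available. Lean on these libraries where they do the work, as an engineer would, in place of code of your own. Each camera call takes 0.05 s, during which the arm holds its last target. There are 200 camera calls.

## Working session

There is one attempt and no reset: what is moved stays moved. The work goes in short steps, Python scripts to look and compute and a shell command to move; the robot and the scene stay as the last step left them, time stands still between calls to the robot, and variables do not carry over. Pictures are saved under pics/ and viewed, at most 14 in all, crops included, and the job is handed in when it is done.

```bash
mkdir -p pics; ls; python3 - <<'E'
from rig import readout, vision
import cv2,json
print(readout.get_state())
for n in("scene","side","wrist"):
    cv2.imwrite(f"pics/{n}0.png",vision.get_image(n)); print(n,vision.camera_params(n))
E
```

```text
pics
{'clock': 0.0, 'qpos': array([ 1.18900396e+00,  2.76592660e-01,  1.50616067e+00, -3.71663756e-05,
        1.36069825e+00, -1.21007023e-01]), 'qd': array([-6.75324115e-04,  1.18266613e-03, -1.37096642e-03, -4.99803645e-05,
       -2.59717185e-03, -7.93483330e-04]), 'effort': array([-8.01943988e-04, -4.16782379e+01, -2.45799047e+01, -1.31824663e-04,
        1.16068256e-02,  2.32624109e-05]), 'position': array([0.14807553, 0.55504365, 0.23043008]), 'ee_rot': array([-2.13614024e-04,  1.30019575e-01,  9.91510991e-01, -9.04768210e-04]), 'contact_force': array([-0.19466451, -0.2852822 ,  0.27186419]), 'moment': array([ 0.01186313, -0.03443561, -0.00809773]), 'gripper_force': 0.0, 'width': 0.0852781287703245}
scene {'intrinsics': array([[445.47447499,   0.        , 282.07433859],
       [  0.        , 445.47447499, 204.28640451],
       [  0.        ,   0.        ,   1.        ]]), 'rvec': array([ 0.70209255,  2.54504555, -1.21780163]), 'tvec': array([ 0.47951597, -0.05722666,  1.46766208])}
side {'intrinsics': array([[447.66463697,   0.        , 277.82063211],
       [  0.        , 447.66463697, 212.19367623],
       [  0.        ,   0.        ,   1.        ]]), 'rvec': array([ 2.1184646 , -0.58675487,  0.31716498]), 'tvec': array([-0.4848161 ,  0.19820573,  0.96549838])}
wrist {'intrinsics': array([[325.1922621 ,   0.        , 279.23139737],
       [  0.        , 325.1922621 , 208.95309365],
       [  0.        ,   0.        ,   1.        ]]), 'hand_eye': array([[ 2.72963166e-04, -9.54120636e-01, -2.99422339e-01,
         7.56274054e-02],
       [ 9.99999918e-01,  3.50175598e-04, -2.04215293e-04,
         8.97754126e-04],
       [ 2.99696422e-04, -2.99422259e-01,  9.54120653e-01,
        -1.41714034e-01],
       [ 0.00000000e+00,  0.00000000e+00,  0.00000000e+00,
         1.00000000e+00]])}
```

View pics/scene0.png

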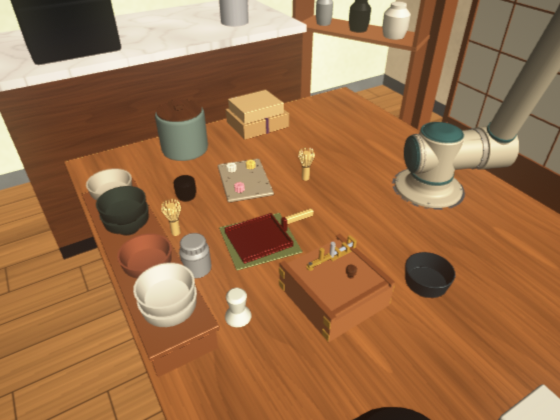

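View pics/side0.png

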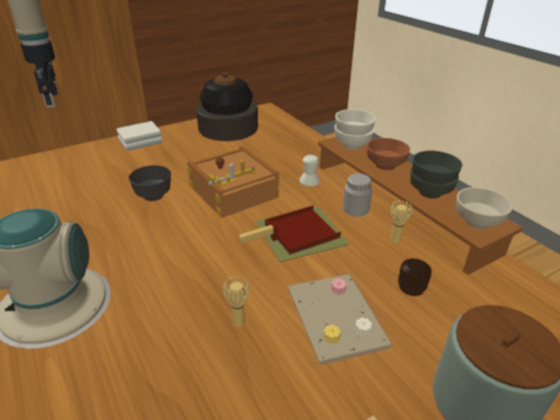

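View pics/wrist0.png

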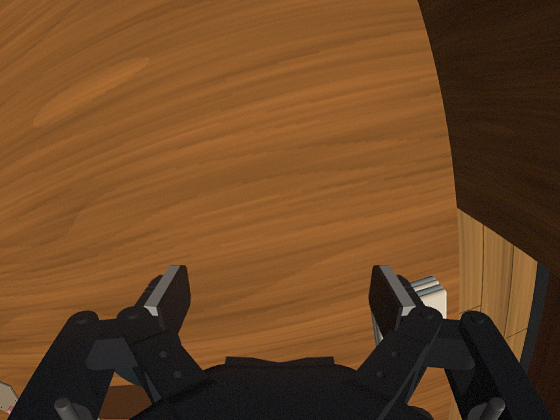

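Three sweets are on the dish: pink, white and yellow. In the scene view they are at (239,187), (231,167) and (251,164). In the side view they are at (339,285), (364,325) and (333,333). The tray handle points toward the robot, and the chest is at scene (335,285). The wrist view shows bare table. I'll enlarge the crops.

```bash
python3 - <<'E'
import cv2
a=cv2.imread("pics/scene0.png")[150:330,215:395]; cv2.imwrite("pics/sc1.png",cv2.resize(a,(594,594),interpolation=cv2.INTER_CUBIC))
a=cv2.imread("pics/side0.png")[145:365,175:395]; cv2.imwrite("pics/si1.png",cv2.resize(a,(594,594),interpolation=cv2.INTER_CUBIC))
E
```

```text
(no output)
```

View pics/sc1.png

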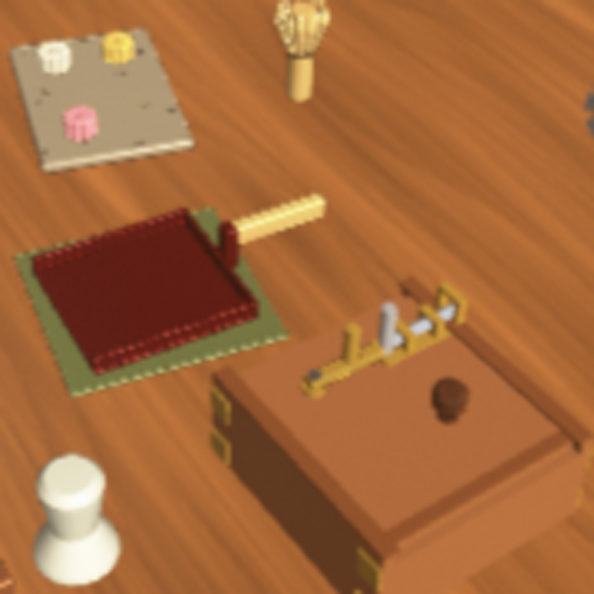

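View pics/si1.png

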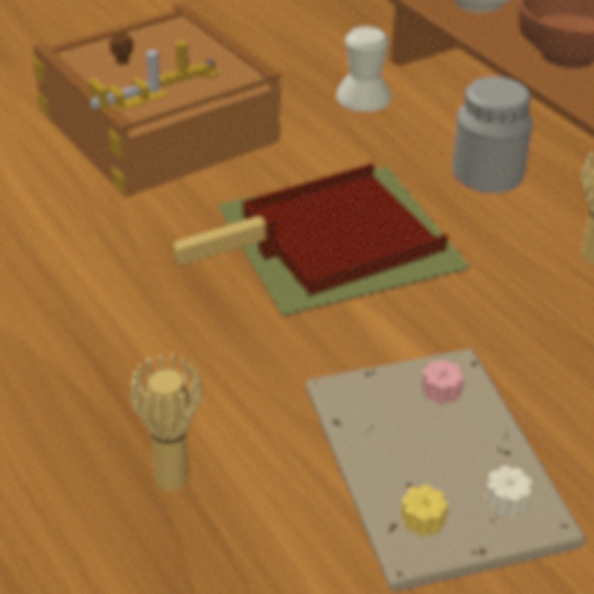

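```bash
cat > h.py <<'E'
import numpy as np, cv2
from rig import readout, vision
from scipy.spatial.transform import Rotation as R
def P(n):
    c=vision.camera_params(n); return c["intrinsics"],cv2.Rodrigues(c["rvec"])[0],c["tvec"]
C={n:P(n) for n in("scene","side")}
def ray(n,px):
    K,Rm,t=C[n]; d=Rm.T@np.linalg.solve(K,[*px,1]); return -Rm.T@t,d/np.linalg.norm(d)
def onz(n,px,z):
    o,d=ray(n,px); return o+d*(z-o[2])/d[2]
def tri(a,b):
    A=0;B=0;r=[ray("scene",a),ray("side",b)]
    for o,d in r:
        M=np.eye(3)-np.outer(d,d);A=A+M;B=B+M@o
    p=np.linalg.solve(A,B); return p,max(np.linalg.norm(np.cross(p-o,d)) for o,d in r)
def state():
    s=readout.get_state();q=s["ee_rot"];return s,s["position"],R.from_quat([*q[1:],q[0]])
def wray(px):
    "wrist pixel -> world ray"
    s,p,r=state();return wray_at(px,p,r)
def wray_at(px,p,r):
    c=vision.camera_params("wrist");K=c["intrinsics"];H=c["hand_eye"]
    u=(np.array(px)-K[:2,2])/K[0,0];th=np.linalg.norm(u)
    d=np.array([*(u/th*np.sin(th)),np.cos(th)]) if th>0 else np.array([0,0,1.])
    return p+r.apply(H[:3,3]),r.apply(H[:3,:3]@d)
def wonz(px,z,p,r):
    o,d=wray_at(px,p,r);return o+d*(z-o[2])/d[2]
def plan(pos,rot):
    "tool-frame shift (mm) and turn (units of 6deg) to reach world pose"
    s,p,r=state()
    return (r.inv().apply(np.array(pos)-p)*1000).round(1),((r.inv()*rot).as_rotvec(degrees=True)/6).round(2)
E
python3 - <<'E'
from h import *
np.set_printoptions(precision=4,suppress=True)
sc=lambda p:(p[0]/3.3+215,p[1]/3.3+150)
si=lambda p:(p[0]/2.7+175,p[1]/2.7+145)
for n,a,b in[("pink",(82,124),(442,382)),("white",(56,57),(509,490)),("yellow",(118,47),(425,510)),
("hend_top",(318,202),(180,243)),("hbeg_top",(238,232),(262,222)),
("mat_hc",(288,335),(220,207)),("mat_hd",(205,209),(285,312)),("mat_fd",(17,258),(467,267)),("mat_fc",(75,394),(390,168)),
("boltknob_top",(389,308),(152,52)),("peg_top",(353,328),(181,42)),("staple",(453,300),(97,95)),("pivot",(313,378),(210,66)),("lidknob_top",(452,383),(122,38)),
("whisk_top",(302,14),(167,380)),("ch-x-y",(217,378),(277,78)),("ch-x+y",(408,285),(123,130)),("dish1",(45,168),(472,352)),("dish2",(190,146),(308,383)),("dish3",(147,34),(395,580)),("dish4",(12,50),(581,542)),]:
    p,e=tri(sc(a),si(b)); print(n,p,round(e,4))
E
```

```text
pink [ 0.5467 -0.2879  0.021 ] 0.0021
white [ 0.5187 -0.4039  0.0223] 0.0027
yellow [ 0.4548 -0.3871  0.0222] 0.0021
hend_top [ 0.4342 -0.0455  0.0473] 0.0012
hbeg_top [ 0.515  -0.0514  0.0439] 0.0028
mat_hc [0.5211 0.0407 0.0011] 0.0022
mat_hd [ 0.4957 -0.1327  0.0029] 0.0012
mat_fd [ 0.6749 -0.163   0.0016] 0.0019
mat_fc [0.7059 0.009  0.0026] 0.0042
boltknob_top [0.512  0.1583 0.1249] 0.0007
peg_top [0.5469 0.162  0.1251] 0.0008
staple [0.4463 0.1534 0.0968] 0.0013
pivot [0.5786 0.1602 0.0887] 0.0009
lidknob_top [0.5095 0.2298 0.1089] 0.0022
whisk_top [ 0.3229 -0.2435  0.0979] 0.0013
ch-x-y [0.6346 0.1166 0.0794] 0.0013
ch-x+y [0.4523 0.1073 0.0786] 0.0008
dish1 [ 0.6007 -0.261   0.0068] 0.0025
dish2 [ 0.4627 -0.2203  0.0053] 0.0002
dish3 [ 0.4071 -0.4154  0.0067] 0.0035
dish4 [ 0.5431 -0.4592  0.0072] 0.0016
```

```bash
python3 -m handwheel '[[[0,0,0],[0,0,1],-1],[[0,0,0],[0,0,1],-1],[[0,0,0],[0,0,1],-1],[[0,0,0],[0,0,1],-1],[[0,0,0],[0,0,1],-1],[[0,0,0],[0,0,1],-1],[[0,0,0],[0,0,1],-1],[[0,0,0],[0,0,1],-1],[[0,0,0],[0,0,1],-1],[[0,0,0],[0,0,1],-1],[[0,0,0],[0,0,1],-1],[[0,0,0],[0,0,1],-1],[[0,0,0],[0,0,1],-1],[[0,0,0],[0,0,1],-1],[[0,0,0],[0,0,1],-1],[[0,0,0],[0,0,1],-1],[[0,0,0],[0,0,1],-1],[[0,0,0],[0,0,1],-1],[[0,0,0],[0,0,1],-1],[[0,0,0],[0,0,1],-1]]'
python3 - <<'E'
from h import *
T=R.from_matrix(np.array([[.9987,.051,0],[.051,-.9987,0],[0,0,-1]]).T)
print(plan([.547,.162,.2],T)); print(state()[0]["qpos"])
E
```

```text
clock: 2.65
position: [0.1482, 0.5554, 0.231]
ee_rot: [0.0, 0.924, 0.382, -0.0]
contact_force: [-0.0, -0.0, -0.5]
width: 0.0851
gripper_force: 0.0
(array([  5.2, 560.1,  31.1]), array([0.  , 0.  , 6.99]))
[ 1.18901209e+00  2.76191047e-01  1.50540834e+00 -1.15033875e-05
  1.36069808e+00  1.97685454e+00]
```

```bash
python3 -m handwheel '[[[0.5,56,3],[0,0,0],-1],[[0.5,56,3],[0,0,0],-1],[[0.5,56,3],[0,0,0],-1],[[0.5,56,3],[0,0,0],-1],[[0.5,56,3],[0,0,0],-1],[[0.5,56,3],[0,0,0],-1],[[0.5,56,3],[0,0,0],-1],[[0.5,56,3],[0,0,0],-1],[[0.5,56,3],[0,0,0],-1],[[0.5,56,3],[0,0,0],-1],[[0,0,0],[0,0,1],0],[[0,0,0],[0,0,1],0],[[0,0,0],[0,0,1],0],[[0,0,0],[0,0,1],0],[[0,0,0],[0,0,1],0],[[0,0,0],[0,0,1],0],[[0,0,0],[0,0,1],0],[[0,0,0],[0,0,0],0]]'
python3 - <<'E'
from h import *
s,p,r=state(); cv2.imwrite("pics/w1.png",vision.get_image("wrist"))
T=R.from_matrix(np.array([[.9987,.051,0],[.051,-.9987,0],[0,0,-1]]).T)
print(s["qpos"],plan([.547,.162,.108],T),p)
E
```

```text
clock: 4.9
position: [0.548, 0.1635, 0.201]
ee_rot: [0.0, 1.0, 0.027, -0.0]
contact_force: [-0.1, 0.1, -0.6]
width: 0.0427
gripper_force: 0.0
[1.68256135e-01 2.89890756e-01 1.56172527e+00 7.72700162e-05
 1.29066367e+00 1.68446698e+00] (array([-1. ,  1.4, 93. ]), array([-0.  ,  0.01,  0.04])) [0.54797107 0.16350106 0.20098682]
```

View pics/w1.png

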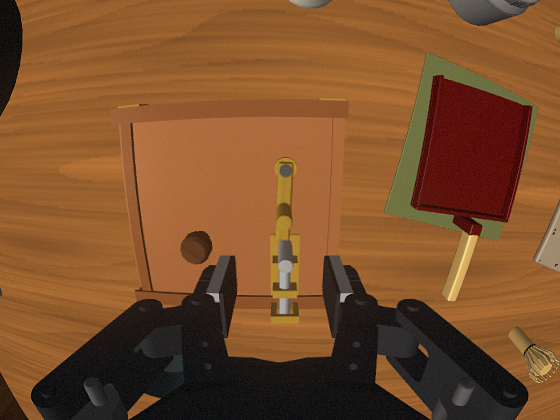

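The wrist view is square with the chest. The keeper pivot is at (285,168), the peg top at about (284,215), the bolt knob top at (285,267) and the lid knob at (196,246).

```bash
python3 - <<'E'
from h import *
np.set_printoptions(precision=4,suppress=True)
s,p,r=state()
for n,px,z in[("pivot",(285,168),.093),("peg",(284,215),.136),("bolt",(285,266),.136),("lidk",(192,243),.108),("traycorner",(441,75),.023),("tray2",(536,106),.023),("tray3",(512,221),.023),("tray4",(414,205),.023),("hend",(450,297),.05),("hbeg",(473,236),.05)]: print(n,wonz(px,z,p,r))
E
```

```text
pivot [0.5808 0.1613 0.093 ]
peg [0.5566 0.1613 0.136 ]
bolt [0.5184 0.1582 0.136 ]
lidk [0.5193 0.2327 0.108 ]
traycorner [0.6811 0.002  0.023 ]
tray2 [ 0.6739 -0.1425  0.023 ]
tray3 [ 0.5256 -0.1336  0.023 ]
tray4 [0.5379 0.0163 0.023 ]
hend [ 0.4356 -0.0451  0.05  ]
hbeg [ 0.5142 -0.0533  0.05  ]
```

```bash
python3 -m handwheel '[[[0,1,31],[0,0,0],0],[[0,1,31],[0,0,0],0],[[0,0,30],[0,0,0],0],[[0,0,0],[0,0,0],1],[[0,0,0],[0,0,0],1],[[0,0,0],[0,0,0],1],[[0,0,0],[0,0,0],1],[[1.1,-8.3,0],[0,0,0],1],[[3.2,-7.7,0],[0,0,0],1],[[5.1,-6.6,0],[0,0,0],1],[[6.6,-5.1,0],[0,0,0],1],[[7.7,-3.2,0],[0,0,0],1],[[8.3,-1.1,0],[0,0,0],1],[[0,0,0],[0,0,0],1]]' 25
python3 - <<'E'
from h import *
T=R.from_matrix(np.array([[.9987,.051,0],[.051,-.9987,0],[0,0,-1]]).T)
print(plan([.514,.158,.112],T))
E
```

```text
clock: 6.7
position: [0.5809, 0.1956, 0.1097]
ee_rot: [-0.0, 1.0, 0.027, 0.002]
contact_force: [1.9, -3.7, -1.5]
width: 0.0107
gripper_force: 24.9
(array([-68.8,  33.9,  -2.6]), array([-0.  , -0.04,  0.02]))
```

```bash
python3 -m handwheel '[[[0,0,0],[0,0,0],0],[[0,0,0],[0,0,0],0],[[0,0,-20],[0,0,0],0],[[0,0,-20],[0,0,0],0],[[-34,17,0],[0,0,0],0],[[-34,17,0],[0,0,0],0],[[0,0,20],[0,0,0],0],[[0,0,18],[0,0,0],0],[[0,0,0],[0,0,0],1],[[0,0,0],[0,0,0],1],[[0,0,0],[0,0,0],1],[[0,0,0],[0,0,0],1],[[9,0,0],[0,0,0],1],[[9,0,0],[0,0,0],1],[[8,0,0],[0,0,0],1],[[0,0,0],[0,0,0],1]]' 35
```

```text
clock: 8.7
position: [0.5387, 0.1592, 0.1117]
ee_rot: [-0.0, 1.0, 0.027, -0.001]
contact_force: [-3.7, 2.5, 6.2]
width: 0.0099
gripper_force: 34.8
```

```bash
python3 - <<'E'
from h import *
s,p,r=state(); a=vision.get_image("wrist"); print(p,r.as_quat(),s["contact_force"])
cv2.imwrite("pics/w2.png",cv2.resize(a[80:360,100:480],(760,560)))
E
```

```text
[0.53866785 0.1592347  0.11167712] [ 9.99647803e-01  2.65309348e-02 -5.71401613e-04 -2.29324311e-04] [-3.7296205   2.45436356  6.17633152]
```

View pics/w2.png

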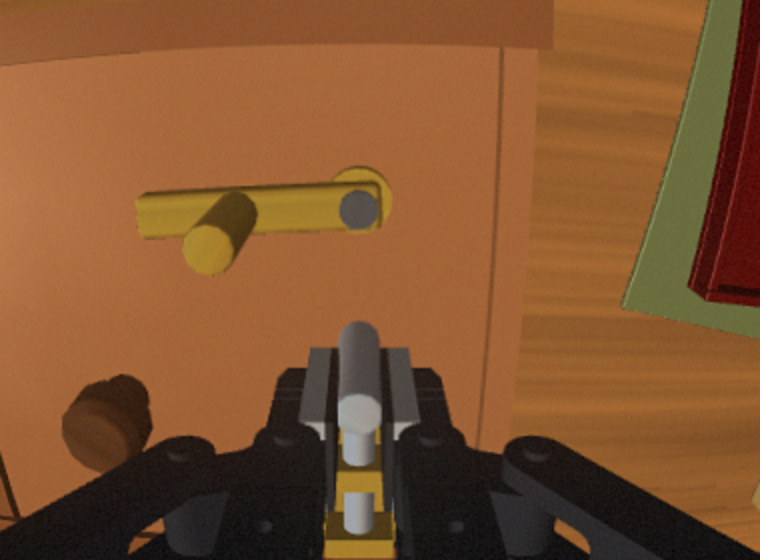

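Keeper is turned right aside and the bolt is drawn. I'll pull a little further, then slide the lid by this knob.

```bash
python3 -m handwheel '[[[2,0,0],[0,0,0],1],[[0,0,0],[0,0,0],1],[[0,-5,0],[0,0,0],1],[[0,-10,0],[0,0,0],1],[[0,0,0],[0,0,0],1]]' 35
```

```text
clock: 9.38
position: [0.538, 0.1736, 0.1117]
ee_rot: [0.001, 1.0, 0.027, -0.002]
contact_force: [-6.2, -0.0, 8.2]
width: 0.0097
gripper_force: 35.0
```

```bash
python3 -m handwheel '[[[0,-15,0],[0,0,0],1],[[0,-20,0],[0,0,0],1],[[0,-20,0],[0,0,0],1],[[0,-20,0],[0,0,0],1],[[0,-20,0],[0,0,0],1],[[0,-15,0],[0,0,0],1],[[0,-10,0],[0,0,0],1],[[0,-2,0],[0,0,0],1],[[0,0,0],[0,0,0],1]]' 35
python3 - <<'E'
from h import *
cv2.imwrite("pics/s2.png",cv2.resize(vision.get_image("scene")[140:350,200:440],(720,630))[:600])
E
```

```text
clock: 10.5
position: [0.5316, 0.2932, 0.1117]
ee_rot: [0.003, 1.0, 0.027, -0.002]
contact_force: [-5.8, -6.4, 9.1]
width: 0.01
gripper_force: 35.1
```

View pics/s2.png

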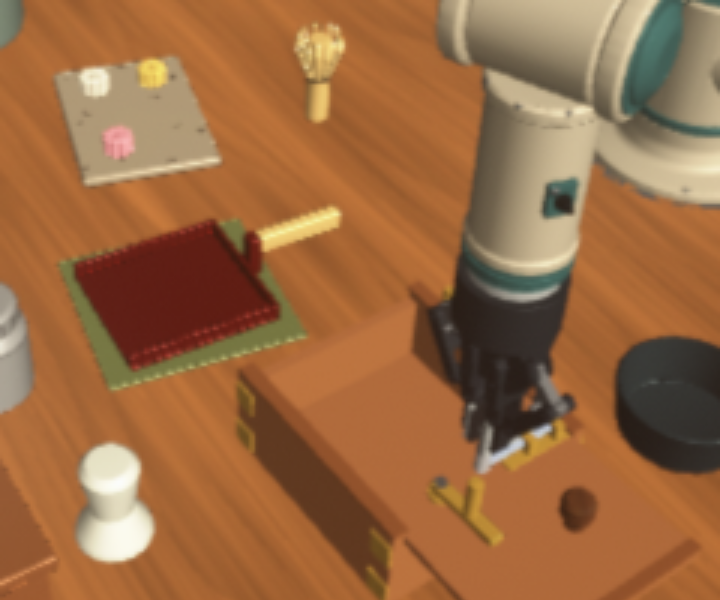

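```bash
python3 -m handwheel '[[[0,0,0],[0,0,0],0],[[0,0,0],[0,0,0],0],[[0,0,-45],[0,0,0],-0.4],[[0,0,-45],[0,0,0],-0.4],[[-1.4,58,0],[0,0,0],-0.4],[[-1.4,58,0],[0,0,0],-0.4],[[-1.4,58,0],[0,0,0],-0.4],[[-1.4,58,0],[0,0,0],-0.4],[[-1.4,58,0],[0,0,0],-0.4],[[-1.4,58,0],[0,0,0],-0.4],[[-1.4,58,0],[0,0,0],-0.4],[[-1.4,58,0],[0,0,0],-0.4],[[-1.4,58,0],[0,0,0],-0.4],[[-1.4,58,0],[0,0,0],-0.4],[[0,0,30],[0,0,0.7],-0.4],[[0,0,30],[0,0,0.7],-0.4],[[0,0,0],[0,0,0],-0.4]]' 30
python3 - <<'E'
from h import *
s,p,r=state(); cv2.imwrite("pics/w3.png",vision.get_image("wrist"));print(p,r.as_matrix().round(3),s["qpos"],s["width"])
np.save("p3.npy",[*p,*r.as_quat()])
E
```

```text
clock: 12.68
position: [0.5487, -0.2836, 0.1386]
ee_rot: [-0.001, 0.999, -0.046, -0.002]
contact_force: [-0.2, -0.3, 0.5]
width: 0.0597
gripper_force: 0.0
[ 0.54871754 -0.2836367   0.13856651] [[ 0.996 -0.093 -0.005]
 [-0.093 -0.996  0.003]
 [-0.005 -0.002 -1.   ]] [-5.89599711e-01  4.03767951e-01  1.54843112e+00 -1.35404540e-04
  1.19481299e+00  1.07412201e+00] 0.05967810594416041
```

View pics/w3.png

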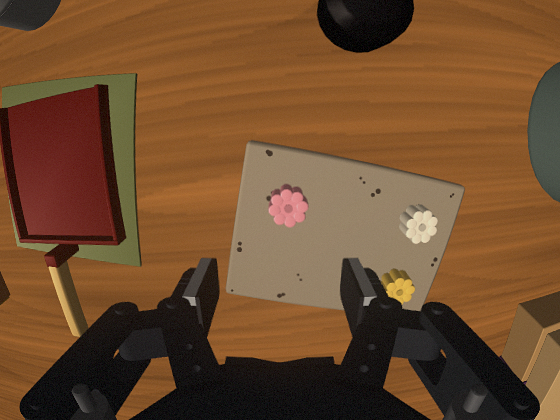

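Pink is at (289,209), white at (421,227) and yellow at (400,291). All three are still on the dish.

```bash
python3 - <<'E'
from h import *
np.set_printoptions(precision=4,suppress=True)
a=np.load("p3.npy");p=a[:3];r=R.from_quat(a[3:])
for n,px in[("pink",(289,209)),("white",(422,228)),("yellow",(400,291))]:
    w=wonz(px,.032,p,r);print(n,w,(r.inv().apply(w-p)*1000).round(1))
for n,px in(("tr",(101,86)),("br",(121,241)),("bl",(17,241)),("mat_tr",(137,73)),("mat_br",(141,266))):print(n,wonz(px,.023 if len(n)<3 else .004,p,r))
for n,px in(("h1",(55,262)),("h2",(77,335))):print(n,wonz(px,.05,p,r))
E
```

```text
pink [ 0.5472 -0.2904  0.032 ] [ -0.4   7.2 106.6]
white [ 0.5191 -0.4052  0.032 ] [-17.7 124.1 106.3]
yellow [ 0.457  -0.3881  0.032 ] [-81.1 112.8 106.7]
tr [ 0.6693 -0.1404  0.023 ]
br [ 0.5273 -0.1316  0.023 ]
bl [0.5345 0.0152 0.023 ]
mat_tr [ 0.6762 -0.1682  0.004 ]
mat_br [ 0.4911 -0.1355  0.004 ]
h1 [ 0.5202 -0.064   0.05  ]
h2 [ 0.4318 -0.0532  0.05  ]
```

```bash
python3 -m handwheel '[[[0,4,40],[0,0,0],-0.4],[[0,3,40],[0,0,0],-0.4],[[0,0,30],[0,0,0],-0.4],[[0,0,16],[0,0,0],-0.4],[[0,0,0],[0,0,0],-0.4],[[0,0,0],[0,0,0],1],[[0,0,0],[0,0,0],1],[[0,0,0],[0,0,0],1],[[0,0,0],[0,0,0],1]]' 30
```

```text
clock: 13.85
position: [0.5507, -0.2917, 0.0172]
ee_rot: [0.001, 0.999, -0.047, 0.002]
contact_force: [0.2, 0.9, 6.4]
width: 0.03
gripper_force: 29.3
```

```bash
python3 -m handwheel '[[[0,0,-40],[0,0,0],1],[[0,0,-20],[0,0,0],1],[[16,-57,0],[0,0,0],1],[[16,-57,0],[0,0,0],1],[[16,-57,0],[0,0,0],1],[[16,-57,0],[0,0,0],1],[[0,0,0],[0,0,0],1]]' 30
```

```text
clock: 14.72
position: [0.6356, -0.0656, 0.0757]
ee_rot: [-0.001, 0.999, -0.044, 0.001]
contact_force: [0.5, 0.1, -0.4]
width: 0.0301
gripper_force: 29.7
```

```bash
python3 -m handwheel '[[[0,0,30],[0,0,0],1],[[0,0,29],[0,0,0],1],[[0,0,0],[0,0,0],1],[[0,0,0],[0,0,0],-0.2],[[0,0,0],[0,0,0],-0.2],[[0,0,-30],[0,0,0],-0.2],[[0,0,-30],[0,0,0],-0.4],[[-14,58,0],[0,0,0],-0.4],[[-14,58,0],[0,0,0],-0.4],[[-14,58,0],[0,0,0],-0.4],[[-14,58,0],[0,0,0],-0.4],[[-14,58,0],[0,0,0],-0.4],[[-14,58,0],[0,0,0],-0.4],[[0,0,0],[0,0,0],-0.4]]' 30
python3 - <<'E'
from h import *
s,p,r=state();print(p)
for w in([.5191,-.4052,.016],[.457,-.3881,.016]):print((r.inv().apply(np.array(w)-p)*1000).round(1))
cv2.imwrite("pics/w4.png",vision.get_image("wrist"))
E
```

```text
clock: 16.48
position: [0.517, -0.4138, 0.0774]
ee_rot: [0.002, 0.999, -0.049, 0.001]
contact_force: [-0.4, -0.3, -0.2]
width: 0.0595
gripper_force: 0.0
[ 0.51698131 -0.41377125  0.07736108]
[ 1.1 -8.9 61.3]
[-62.3 -19.8  61.2]
```

View pics/w4.png

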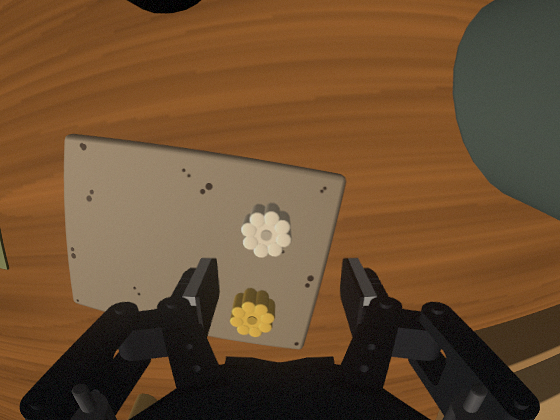

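White is at (266,236) and yellow at (252,320), both unmoved.

```bash
python3 -m handwheel '[[[1,-9,30],[0,0,0],-0.4],[[0,0,32],[0,0,0],-0.4],[[0,0,0],[0,0,0],-0.4],[[0,0,0],[0,0,0],1],[[0,0,0],[0,0,0],1],[[0,0,0],[0,0,0],1],[[0,0,0],[0,0,0],1],[[0,0,-30],[0,0,0],1],[[0,0,-30],[0,0,0],1],[[7.8,-57.8,0],[0,0,0],1],[[7.8,-57.8,0],[0,0,0],1],[[7.8,-57.8,0],[0,0,0],1],[[7.8,-57.8,0],[0,0,0],1],[[7.8,-57.8,0],[0,0,0],1],[[7.8,-57.8,0],[0,0,0],1],[[0,0,0],[0,0,0],1]]' 30
python3 - <<'E'
from h import *
s,p,r=state();print(s["width"])
for w in([.598,-.064,.0155],[.559,-.061,.0155]):print((r.inv().apply(np.array(w)-p)*1000).round(1))
cv2.imwrite("pics/w5.png",vision.get_image("wrist"))
E
```

```text
clock: 18.52
position: [0.5996, -0.0548, 0.0747]
ee_rot: [-0.001, 0.999, -0.044, 0.0]
contact_force: [-0.8, -0.6, -0.1]
width: 0.0287
gripper_force: 29.8
0.02865344986907947
[-0.8  9.4 59.2]
[-39.9   9.8  59.2]
```

View pics/w5.png

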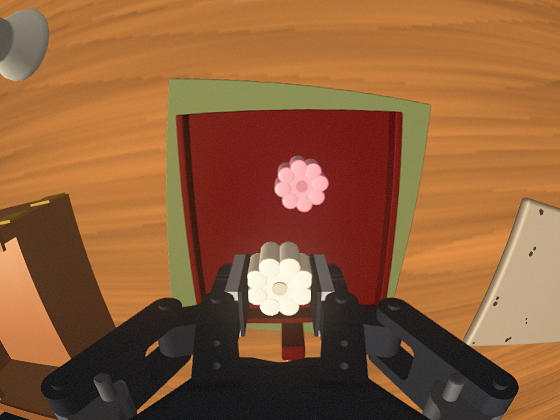

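Pink is on the tray at (301,185) and white is held.

```bash
python3 -m handwheel '[[[-1,9,30],[0,0,0],1],[[0,0,28],[0,0,0],1],[[0,0,0],[0,0,0],1],[[0,0,0],[0,0,0],-0.2],[[0,0,0],[0,0,0],-0.2],[[0,0,-30],[0,0,0],-0.2],[[0,0,-30],[0,0,0],-0.4],[[-18.3,54.5,0],[0,0,0],-0.4],[[-18.3,54.5,0],[0,0,0],-0.4],[[-18.3,54.5,0],[0,0,0],-0.4],[[-18.3,54.5,0],[0,0,0],-0.4],[[-18.3,54.5,0],[0,0,0],-0.4],[[-18.3,54.5,0],[0,0,0],-0.4],[[0,0,0],[0,0,0],-0.4]]' 30
python3 - <<'E'
from h import *
s,p,r=state();print(p)
for w in([.457,-.3881,.0165],[.457,-.3881,.0165]):print((r.inv().apply(np.array(w)-p)*1000).round(1))
a=vision.get_image("wrist");h=cv2.cvtColor(a,cv2.COLOR_BGR2HSV);m=cv2.inRange(h,(20,120,120),(32,255,255));m[:100]=0
c=max(cv2.findContours(m,0,1)[0],key=cv2.contourArea);u=cv2.boundingRect(c);print(u,wonz((u[0]+u[2]/2,u[1]+u[3]/2),.03,p,r))
E
```

```text
clock: 20.32
position: [0.4563, -0.3875, 0.0774]
ee_rot: [0.002, 0.999, -0.049, 0.001]
contact_force: [0.3, 0.3, 0.8]
width: 0.06
gripper_force: 0.0
[ 0.45627191 -0.38747162  0.07735658]
[ 0.7  0.4 60.9]
[ 0.7  0.4 60.9]
(255, 209, 51, 53) [ 0.45712216 -0.38783926  0.03      ]
```

```bash
python3 -m handwheel '[[[0.5,0.5,30],[0,0,0],-0.4],[[0,0,31],[0,0,0],-0.4],[[0,0,0],[0,0,0],-0.4],[[0,0,0],[0,0,0],1],[[0,0,0],[0,0,0],1],[[0,0,0],[0,0,0],1],[[0,0,0],[0,0,0],1],[[0,0,-30],[0,0,0],1],[[0,0,-30],[0,0,0],1],[[11.5,-55,0],[0,0,0],1],[[11.5,-55,0],[0,0,0],1],[[11.5,-55,0],[0,0,0],1],[[11.5,-55,0],[0,0,0],1],[[11.5,-55,0],[0,0,0],1],[[11.5,-55,0],[0,0,0],1],[[0,0,0],[0,0,0],1]]' 30
python3 - <<'E'
from h import *
s,p,r=state();print(p)
for w in([.557,-.061,.0155],):print((r.inv().apply(np.array(w)-p)*1000).round(1))
E
```

```text
clock: 22.38
position: [0.5582, -0.0578, 0.0758]
ee_rot: [-0.0, 0.999, -0.044, 0.001]
contact_force: [-0.8, -0.0, 0.6]
width: 0.0296
gripper_force: 29.7
[ 0.55819059 -0.05781981  0.07582931]
[-1.   3.3 60.3]
```

```bash
python3 -m handwheel '[[[-1,3,30],[0,0,0],1],[[0,0,28],[0,0,0],1],[[0,0,0],[0,0,0],1],[[0,0,0],[0,0,0],-0.2],[[0,0,0],[0,0,0],-0.2],[[0,0,-30],[0,0,0],-0.2],[[0,0,-50],[0,0,0],-0.2],[[-40,0,-20],[0,0,0],-0.2],[[-50,0,0],[0,0,0],-0.2],[[0,0,0],[0,0,0],-0.2]]' 30
python3 - <<'E'
from h import *
s,p,r=state();print(p,r.as_matrix()[:,0].round(3));np.save("p6.npy",[*p,*r.as_quat()])
cv2.imwrite("pics/w6.png",vision.get_image("wrist"))
for w in([.482,-.053,.022],):print((r.inv().apply(np.array(w)-p)*1000).round(1))
E
```

```text
clock: 23.62
position: [0.4621, -0.055, 0.1181]
ee_rot: [-0.0, 0.999, -0.047, -0.001]
contact_force: [0.8, -0.1, -0.5]
width: 0.0514
gripper_force: 0.0
[ 0.46206906 -0.05496701  0.1180752 ] [ 0.996 -0.093 -0.002]
[19.9 -3.8 96. ]
```

View pics/w6.png

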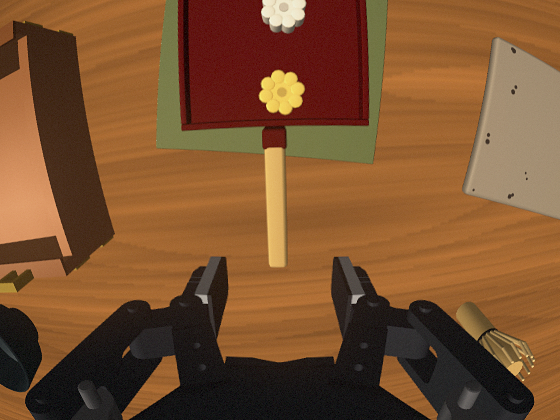

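The handle top runs from (275,150) to (278,265). Yellow and white sit on the tray.

```bash
python3 - <<'E'
from h import *
a=np.load("p6.npy");p=a[:3];r=R.from_quat(a[3:])
for px in((275,150),(278,265)):
    w=wonz(px,.05,p,r);print(w,(r.inv().apply(w-p)*1000).round(1))
E
```

```text
[ 0.51368954 -0.05636647  0.05      ] [51.7 -3.4 67.9]
[ 0.43144597 -0.05054002  0.05      ] [-30.7  -1.5  68.2]
```

```bash
python3 -m handwheel '[[[20,-2.5,30],[0,0,-0.2],-0.2],[[0,0,40],[0,0,0],-0.2],[[0,0,26],[0,0,0],-0.2],[[0,0,0],[0,0,0],-0.2],[[0,0,0],[0,0,0],1],[[0,0,0],[0,0,0],1],[[0,0,0],[0,0,0],1],[[0,0,0],[0,0,0],1],[[0,0,-6],[0,0,0],1],[[0,0,-14],[0,0,0],1],[[0,0,-20],[0,0,0],1],[[0,0,0],[0,0,0],1]]' 110
python3 - <<'E'
from h import *
s,p,r=state();print(p,s["qpos"].round(2),s["moment"])
cv2.imwrite("pics/sd7.png",cv2.resize(vision.get_image("side")[120:360,160:480],(720,540)))
E
```

```text
clock: 25.18
position: [0.4877, -0.0556, 0.0628]
ee_rot: [0.0, 0.999, -0.036, 0.002]
contact_force: [0.3, -0.3, -3.7]
width: 0.012
gripper_force: 107.3
[ 0.48767239 -0.05558901  0.06282121] [-0.26  0.31  1.93  0.    0.9   1.39] [ 0.03087692  0.26365155 -0.04683449]
```

View pics/sd7.png

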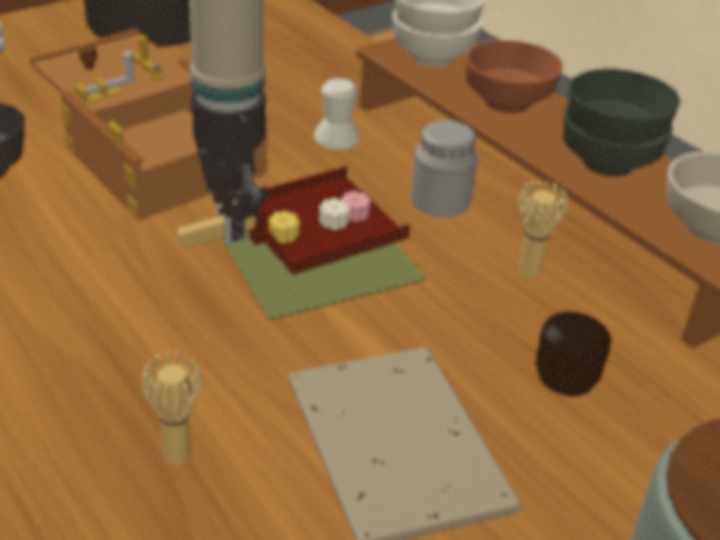

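Tray is lifted level, and all three sweets show on it in the side view.

```bash
python3 -m handwheel '[[[0,0,-10],[0,0,0],1],[[0,0,-20],[0,0,0],1],[[0,0,-25],[0,0,0],1],[[0,0,-25],[0,0,0],1],[[0,0,-25],[0,0,0],1],[[0,0,-25],[0,0,0],1],[[0,0,-20],[0,0,-0.2],1],[[0,0,-10],[0,0,-0.4],1],[[0,0,0],[0,0,-0.6],1],[[0,0,0],[0,0,-0.8],1],[[0,0,0],[0,0,-1],1],[[0,0,0],[0,0,-1],1],[[0,0,0],[0,0,-1],1],[[0,0,0],[0,0,-1],1],[[0,0,0],[0,0,-1],1],[[0,0,0],[0,0,-1],1],[[0,0,0],[0,0,-1],1],[[0,0,0],[0,0,-0.7],1],[[0,0,0],[0,0,-0.4],1],[[0,0,0],[0,0,0],1]]' 110
python3 - <<'E'
from h import *
T=R.from_matrix(np.array([[-.051,.9987,0],[.9987,.051,0],[0,0,-1]]).T)
print(plan([.549,-.017,.224],T),state()[0]["qpos"].round(2))
E
```

```text
clock: 27.72
position: [0.4862, -0.0554, 0.221]
ee_rot: [-0.0, 0.881, 0.473, -0.0]
contact_force: [-0.4, 0.1, -3.2]
width: 0.0122
gripper_force: 107.4
(array([66.7, 31.1, -3. ]), array([-0.01,  0.  , -6.08])) [-0.26  0.15  1.7  -0.    1.29  0.33]
```

```bash
python3 -m handwheel '[[[0,0,0],[0,0,-0.4],1],[[0,0,0],[0,0,-0.8],1],[[0,0,0],[0,0,-1],1],[[0,0,0],[0,0,-1],1],[[0,0,0],[0,0,-1],1],[[0,0,0],[0,0,-1],1],[[0,0,0],[0,0,-0.6],1],[[0,0,0],[0,0,-0.3],1],[[3,7,0],[0,0,0],1],[[6,12,-1],[0,0,0],1],[[8,15,-1],[0,0,0],1],[[9,15,-1],[0,0,0],1],[[6,10,0],[0,0,0],1],[[3,6,0],[0,0,0],1],[[0,0,0],[0,0,0],1]]' 110
python3 - <<'E'
from h import *
T=R.from_matrix(np.array([[-.051,.9987,0],[.9987,.051,0],[0,0,-1]]).T)
print(plan([.549,-.017,.224],T),state()[0]["qpos"].round(2))
cv2.imwrite("pics/sc8.png",cv2.resize(vision.get_image("scene")[140:350,190:440],(750,630))[:600])
E
```

```text
clock: 29.6
position: [0.5498, -0.0167, 0.224]
ee_rot: [-0.0, 0.688, 0.726, -0.0]
contact_force: [-0.1, 0.6, -2.7]
width: 0.0121
gripper_force: 107.4
(array([-0.3, -0.8,  0. ]), array([-0.01,  0.  ,  0.03])) [-0.16  0.24  1.57 -0.    1.33 -0.21]
```

View pics/sc8.png

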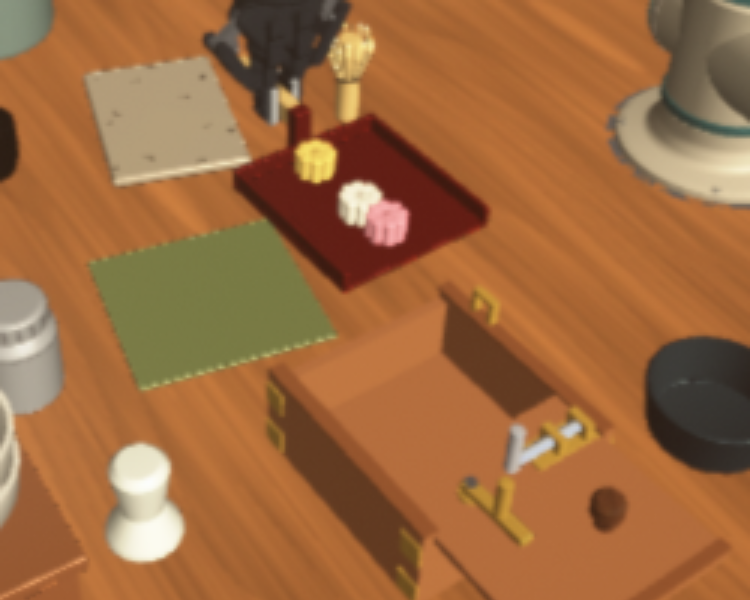

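The tray is level over the chest, with all three sweets on it. Tipping now.

```bash
python3 -m handwheel '[[[0,0,0],[0,-0.5,0],1],[[0,0,0],[0,-0.5,0],1],[[0,0,0],[0,-0.5,0],1],[[0,0,0],[0,-0.5,0],1],[[0,0,0],[0,-0.5,0],1],[[0,0,0],[0,-0.5,0],1],[[0,0,0],[0,-0.5,0],1],[[0,0,0],[0,-0.5,0],1],[[0,0,0],[0,-0.5,0],1],[[0,0,0],[0,-0.5,0],1],[[0,0,0],[0,-0.5,0],1],[[0,0,0],[0,-0.5,0],1],[[0,0,0],[0,0,0],1],[[0,0,0],[0,0,0],1],[[0,0,0],[0,0,0],1],[[0,0,0],[0,0,0],1]]' 110
python3 - <<'E'
from h import *
print(state()[0]["qpos"].round(2))
cv2.imwrite("pics/sc9.png",cv2.resize(vision.get_image("scene")[140:350,190:440],(750,630))[:600])
E
```

```text
clock: 31.65
position: [0.5496, -0.0172, 0.2246]
ee_rot: [0.224, 0.655, 0.69, -0.212]
contact_force: [0.7, 0.5, -2.6]
width: 0.0124
gripper_force: 107.6
[ 0.23  0.32  1.63 -0.63  1.36  0.37]
```

View pics/sc9.png

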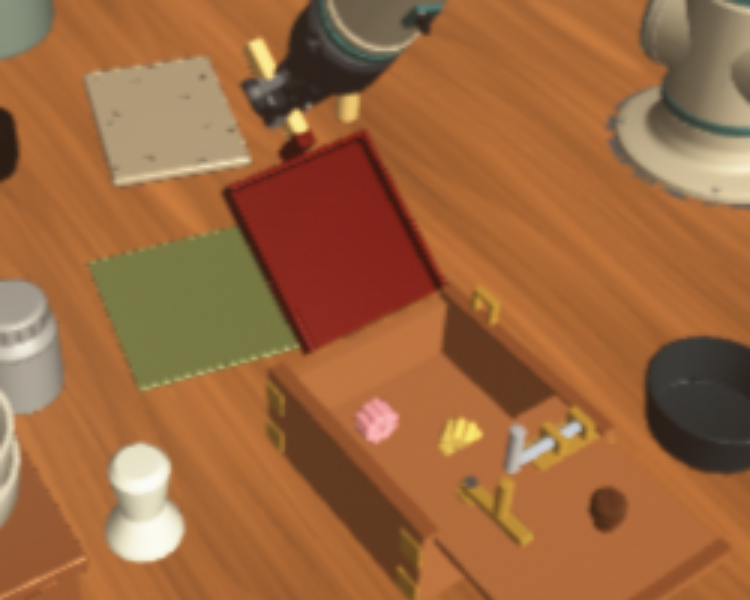

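The tray is empty, with pink and yellow in the chest. White isn't visible. That was my 15th viewed picture, one over the limit of 14, so from here I'll check by image code only and view nothing more.

```bash
python3 - <<'E'
from h import *
for n in("scene","side"):
    a=vision.get_image(n);b=cv2.imread(f"pics/{n}0.png")
    f=lambda i:cv2.inRange(cv2.cvtColor(i,cv2.COLOR_BGR2HSV),(0,0,150),(40,70,255))
    m=f(a)&~cv2.dilate(f(b),np.ones((3,3)))
    k,_,st,c=cv2.connectedComponentsWithStats(m)
    for i in range(1,k):
        if st[i,4]>6: print(n,c[i].round(),st[i,4],"z0:",onz(n,c[i],.02).round(3))
s,p,r=state();a=vision.get_image("wrist");m=f(a);k,_,st,c=cv2.connectedComponentsWithStats(m)
for i in range(1,k):
    if st[i,4]>30: print("w",c[i].round(),st[i,4],wonz(c[i],.02,p,r).round(3))
E
```

```text
scene [437.  20.] 1645 z0: [-1.329 -1.239  0.02 ]
scene [533.  64.] 1078 z0: [-1.204 -0.473  0.02 ]
scene [409.   6.] 13 z0: [-1.402 -1.573  0.02 ]
scene [376.  38.] 87 z0: [-0.769 -1.175  0.02 ]
scene [403.  85.] 300 z0: [-0.458 -0.613  0.02 ]
scene [356. 100.] 1016 z0: [-0.176 -0.602  0.02 ]
scene [376. 114.] 260 z0: [-0.16  -0.452  0.02 ]
scene [332. 120.] 195 z0: [ 0.024 -0.503  0.02 ]
scene [414. 135.] 83 z0: [-0.177 -0.252  0.02 ]
scene [520. 133.] 11 z0: [-0.537 -0.056  0.02 ]
scene [507. 175.] 168 z0: [-0.253  0.104  0.02 ]
scene [478. 166.] 35 z0: [-0.215  0.017  0.02 ]
scene [507. 164.] 39 z0: [-0.309  0.063  0.02 ]
scene [380. 283.] 16 z0: [0.423 0.25  0.02 ]
scene [364. 289.] 81 z0: [0.47  0.246 0.02 ]
side [199.   1.] 7 z0: [1.61 2.99 0.02]
side [205.   2.] 29 z0: [1.64  2.942 0.02 ]
side [245.  65.] 35 z0: [1.121 1.242 0.02 ]
side [228. 172.] 7 z0: [0.561 0.293 0.02 ]
side [  2. 199.] 11 z0: [-0.055  0.479  0.02 ]
side [  2. 203.] 18 z0: [-0.056  0.453  0.02 ]
side [ 10. 210.] 182 z0: [-0.042  0.408  0.02 ]
side [ 24. 258.] 244 z0: [-0.032  0.168  0.02 ]
side [ 83. 273.] 25 z0: [0.076 0.045 0.02 ]
side [340. 282.] 17 z0: [ 0.561 -0.279  0.02 ]
side [338. 289.] 75 z0: [ 0.543 -0.294  0.02 ]
side [332. 334.] 243 z0: [ 0.457 -0.386  0.02 ]
w [507. 136.] 3211 [ 0.843 -0.07   0.02 ]
w [ 36. 306.] 2673 [-0.327 -0.906  0.02 ]
w [460. 316.] 3395 [ 1.216 -0.824  0.02 ]
w [256. 294.] 49 [ 0.527 -0.564  0.02 ]
w [303. 294.] 47 [ 0.633 -0.558  0.02 ]
w [ 28. 368.] 2577 [-6.401 -8.446  0.02 ]
w [ 23. 409.] 372 [2.363 2.4   0.02 ]
w [492. 413.] 122 [-1.802  3.154  0.02 ]
```

```bash
python3 -m handwheel '[[[0,0,0],[0,1,0],1],[[0,0,0],[0,1,0],1],[[0,0,0],[0,1,0],1],[[0,0,0],[0,1,0],1],[[0,0,0],[0,1,0],1],[[0,0,0],[0,1,0],1],[[-12,-20,0],[0,0,0],1],[[-12,-22,0],[0,0,0],1],[[-11,-22,0],[0,0,0],1],[[0,0,0],[0,0,1],1],[[0,0,0],[0,0,1],1],[[0,0,0],[0,0,1],1],[[0,0,0],[0,0,1],1],[[0,0,0],[0,0,1],1],[[0,0,0],[0,0,1],1],[[0,0,0],[0,0,1],1],[[0,0,0],[0,0,1],1],[[0,0,0],[0,0,1],1],[[0,0,0],[0,0,1],1],[[0,0,0],[0,0,1],1]]' 110
python3 -m handwheel '[[[0,0,0],[0,0,1],1],[[0,0,0],[0,0,1],1],[[0,0,0],[0,0,1],1],[[0,0,0],[0,0,1],1],[[0,0,0],[0,0,1],1],[[0,0,0],[0,0,0.2],1],[[0,0,0],[0,0,0],1]]' 110
python3 - <<'E'
from h import *
c,s_=np.cos(np.radians(-4.2)),np.sin(np.radians(-4.2))
T=R.from_matrix(np.array([[c,s_,0],[s_,-c,0],[0,0,-1]]).T)
print(plan([.484,-.055,.023],T))
E
```

```text
clock: 34.35
position: [0.4869, -0.0557, 0.2242]
ee_rot: [0.0, 0.973, 0.233, -0.001]
contact_force: [0.4, -0.7, -2.6]
width: 0.0121
gripper_force: 107.7
clock: 35.22
position: [0.4873, -0.0553, 0.2242]
ee_rot: [0.0, 0.999, -0.035, -0.0]
contact_force: [0.9, -0.1, -3.1]
width: 0.0122
gripper_force: 107.6
(array([-3.200e+00, -2.000e-01,  2.012e+02]), array([0.  , 0.01, 0.02]))
```

```bash
python3 -m handwheel '[[[-3,0,40],[0,0,0],1],[[0,0,45],[0,0,0],1],[[0,0,45],[0,0,0],1],[[0,0,40],[0,0,0],1],[[0,0,15],[0,0,0],1],[[0,0,8],[0,0,0],1],[[0,0,6],[0,0,0],1],[[0,0,2],[0,0,0],1],[[0,0,0],[0,0,0],1]]' 110
```

```text
clock: 36.35
position: [0.4852, -0.0551, 0.0238]
ee_rot: [0.0, 0.999, -0.036, 0.001]
contact_force: [0.4, 0.3, -1.7]
width: 0.0124
gripper_force: 107.7
```

```bash
python3 -m handwheel '[[[0,0,1],[0,0,0],1],[[0,0,0],[0,0,0],-0.2],[[0,0,0],[0,0,0],-0.2],[[0,0,0],[0,0,0],-0.2],[[0,0,-40],[0,0,0],-0.2],[[0,0,-50],[0,0,0],-0.2],[[0,0,-50],[0,0,0],-0.2],[[0,-40,-50],[0,0,0],-0.2],[[0,-50,-20],[0,0,0],-0.2],[[0,-50,0],[0,0,0],-0.2],[[0,-50,0],[0,0,0],-0.2],[[0,-50,0],[0,0,0],0],[[0,0,0],[0,0,0],0]]' 40
python3 - <<'E'
from h import *
s,p,r=state();a=vision.get_image("wrist");cv2.imwrite("pics/w10.png",a);print(p)
h=cv2.cvtColor(a,cv2.COLOR_BGR2HSV)
for n,lo,hi,z in[("white",(0,0,120),(60,80,255),.02),("pink",(165,60,120),(180,150,255),.02),("yellow",(22,140,120),(32,255,255),.02),("red",(170,170,30),(180,255,160),.02)]:
    m=cv2.inRange(h,lo,hi);k,_,st,c=cv2.connectedComponentsWithStats(m)
    for i in range(1,k):
        if st[i,4]>40: print(n,c[i].round(),st[i].tolist(),wonz(c[i],z,p,r).round(3))
E
```

```text
clock: 37.98
position: [0.5017, 0.1864, 0.2309]
ee_rot: [-0.001, 0.999, -0.034, 0.0]
contact_force: [0.4, -0.7, 0.3]
width: 0.0425
gripper_force: 0.0
[0.50170764 0.18644033 0.23092623]
white [216. 144.] [202, 130, 31, 29, 502] [0.548 0.254 0.02 ]
white [556. 183.] [549, 156, 11, 44, 236] [ 0.482 -0.22   0.02 ]
white [151. 183.] [145, 177, 11, 13, 81] [0.511 0.337 0.02 ]
white [168. 198.] [164, 182, 10, 33, 116] [0.491 0.318 0.02 ]
white [176. 232.] [173, 224, 7, 18, 58] [0.448 0.316 0.02 ]
white [ 10. 264.] [0, 229, 24, 71, 150] [0.404 0.634 0.02 ]
white [  5. 291.] [0, 263, 16, 44, 335] [0.35  0.681 0.02 ]
white [215. 296.] [207, 293, 13, 9, 57] [0.356 0.281 0.02 ]
white [343. 296.] [340, 293, 12, 9, 58] [0.345 0.115 0.02 ]
white [414. 402.] [395, 393, 37, 27, 336] [ 0.09  -0.027  0.02 ]
pink [299. 125.] [290, 112, 20, 29, 302] [0.561 0.161 0.02 ]
yellow [255. 171.] [248, 164, 14, 15, 65] [0.515 0.213 0.02 ]
yellow [247. 178.] [239, 169, 18, 18, 131] [0.507 0.223 0.02 ]
```

White is inside the chest at about (0.548, 0.254), with the others at (0.561, 0.161) and (0.511, 0.218). The scene view couldn't see it behind the lid edge.

```bash
python3 -m handwheel '[[[0,0,0],[0,0,-0.6],0],[[0,0,0],[0,0,-0.55],0],[[0,0,0],[0,0,0],0]]' 40
python3 - <<'E'
from h import *
T=R.from_matrix(np.array([[.9987,.051,0],[.051,-.9987,0],[0,0,-1]]).T)
s,p,r=state();print(plan([.5316,.2932,.112],T),p)
a=vision.get_image("scene");b=vision.get_image("side")
for n,i in(("scene",a),("side",b)):
    o=cv2.imread(f"pics/{n}0.png")
    f=lambda i:cv2.inRange(cv2.cvtColor(i,cv2.COLOR_BGR2HSV),(170,150,20),(180,255,160))|cv2.inRange(cv2.cvtColor(i,cv2.COLOR_BGR2HSV),(0,200,20),(3,255,160))
    for q in(o,i):
        m=f(q);k,_,st,c=cv2.connectedComponentsWithStats(m);j=1+st[1:,4].argmax();print(n,c[j].round(1),st[j].tolist())
E
```

```text
clock: 38.4
position: [0.5018, 0.1819, 0.2311]
ee_rot: [0.0, 1.0, 0.023, -0.0]
contact_force: [0.1, 0.6, -1.5]
width: 0.0428
gripper_force: 0.0
(array([  34.9, -109.8,  119. ]), array([ 0.01,  0.  , -0.05])) [0.50176562 0.18194618 0.23109989]
scene [229.5 229.5] [229, 229, 2, 2, 4]
scene [251.8 222. ] [250, 221, 5, 3, 6]
side [311.8 227.2] [311, 227, 3, 2, 4]
side [309.9 224.9] [308, 223, 5, 5, 7]
```

```bash
python3 -m handwheel '[[[17.5,-55,0],[0,0,0],0],[[17.4,-55,20],[0,0,0],0],[[0,0,45],[0,0,0],0],[[0,0,40],[0,0,0],0],[[0,0,14],[0,0,0],0],[[0,0,0],[0,0,0],1],[[0,0,0],[0,0,0],1],[[0,0,0],[0,0,0],1],[[0,0,0],[0,0,0],1],[[0,8,0],[0,0,0],1],[[0,12,0],[0,0,0],1],[[0,0,0],[0,0,0],1]]' 40
```

```text
clock: 40.0
position: [0.5336, 0.274, 0.1135]
ee_rot: [-0.0, 1.0, 0.024, 0.001]
contact_force: [0.9, -1.2, 5.3]
width: 0.0096
gripper_force: 39.9
```

```bash
python3 -m handwheel '[[[0,15,0],[0,0,0],1],[[0,20,0],[0,0,0],1],[[0,20,0],[0,0,0],1],[[0,20,0],[0,0,0],1],[[0,20,0],[0,0,0],1],[[0,12,0],[0,0,0],1],[[0,6,0],[0,0,0],1],[[0,3,0],[0,0,0],1],[[0,2,0],[0,0,0],1],[[0,0,0],[0,0,0],1]]' 40
```

```text
clock: 41.25
position: [0.5394, 0.1581, 0.1134]
ee_rot: [-0.002, 1.0, 0.024, 0.002]
contact_force: [1.2, 5.3, 6.0]
width: 0.0098
gripper_force: 40.1
```

```bash
python3 -m handwheel '[[[0,2,0],[0,0,0],1],[[0,0,0],[0,0,0],1]]' 40; python3 -m handwheel '[[[-6,0,0],[0,0,0],1],[[-8,0,0],[0,0,0],1],[[-8,0,0],[0,0,0],1],[[-4,0,0],[0,0,0],1],[[0,0,0],[0,0,0],1]]' 40
```

```text
clock: 41.5
position: [0.5394, 0.1579, 0.1134]
ee_rot: [-0.003, 1.0, 0.023, 0.002]
contact_force: [0.4, 8.6, 5.1]
width: 0.0095
gripper_force: 40.1
clock: 42.12
position: [0.5137, 0.1565, 0.1134]
ee_rot: [-0.003, 1.0, 0.023, 0.002]
contact_force: [2.2, 9.1, 4.6]
width: 0.0096
gripper_force: 39.9
```

```bash
python3 -m handwheel '[[[-2,0,0],[0,0,0],1],[[-1,0,0],[0,0,0],1],[[0,0,0],[0,0,0],1]]' 40
python3 - <<'E'
from h import *
T=R.from_matrix(np.array([[.9987,.051,0],[.051,-.9987,0],[0,0,-1]]).T)
print(plan([.580,.194,.109],T))
E
```

```text
clock: 42.5
position: [0.5136, 0.1565, 0.1135]
ee_rot: [-0.003, 1.0, 0.023, 0.005]
contact_force: [5.9, 10.5, -0.1]
width: 0.0096
gripper_force: 39.5
(array([ 68.1, -34.3,   5.4]), array([-0.06, -0.1 , -0.04]))
```

```bash
python3 -m handwheel '[[[0,0,0],[0,0,0],0],[[0,0,0],[0,0,0],0],[[0,0,-20],[0,0,0],0],[[0,0,-20],[0,0,0],0],[[0,0,0],[0,0,0],0]]' 25
python3 - <<'E'
from h import *
T=R.from_matrix(np.array([[.9987,.051,0],[.051,-.9987,0],[0,0,-1]]).T)
print(plan([.5809,.195,.110],T))
E
```

```text
clock: 43.12
position: [0.5096, 0.1532, 0.153]
ee_rot: [0.0, 1.0, 0.024, 0.001]
contact_force: [-0.5, -0.4, -0.1]
width: 0.0427
gripper_force: 0.0
(array([ 73.1, -38.3,  43.1]), array([ 0.  , -0.02, -0.03]))
```

```bash
python3 -m handwheel '[[[37,-19,0],[0,0,0],0],[[36,-19,0],[0,0,0],0],[[0,0,22],[0,0,0],0],[[0,0,21],[0,0,0],0],[[0,0,0],[0,0,0],1],[[0,0,0],[0,0,0],1],[[0,0,0],[0,0,0],1],[[0,0,0],[0,0,0],1],[[-8.3,1.1,0],[0,0,0],1],[[-7.7,3.2,0],[0,0,0],1],[[-6.6,5.1,0],[0,0,0],1],[[-5.1,6.6,0],[0,0,0],1],[[-3.2,7.7,0],[0,0,0],1],[[-1.1,8.3,0],[0,0,0],1],[[0,2,0],[0,0,0],1],[[0,0,0],[0,0,0],1]]' 25
```

```text
clock: 45.12
position: [0.5428, 0.1612, 0.1088]
ee_rot: [-0.002, 1.0, 0.024, -0.007]
contact_force: [-8.8, 6.4, -2.0]
width: 0.0104
gripper_force: 25.4
```

```bash
python3 -m handwheel '[[[0,0,0],[0,0,0],0],[[0,0,0],[0,0,0],0],[[0,0,-25],[0,0,0],0],[[0,0,-35],[0,0,0],0],[[4,0,-31],[0,0,0],0],[[0,0,0],[0,0,0],0]]' 25
python3 - <<'E'
from h import *
s,p,r=state();print(p,s["contact_force"])
a=vision.get_image("wrist");cv2.imwrite("pics/w11.png",a);o=cv2.imread("pics/w1.png")
for n,(x0,y0,x1,y1) in{"pivot":(268,155,302,182),"bar+peg":(272,185,297,225),"boltknob":(272,250,298,280),"staple":(265,295,305,325),"lidknob":(175,225,218,270),"traylip/handle":(405,60,545,305),"mat":(385,50,440,240)}.items():
    t=o[y0:y1,x0:x1];d=12;w=a[y0-d:y1+d,x0-d:x1+d]
    m=cv2.matchTemplate(w,t,cv2.TM_CCOEFF_NORMED);_,v,_,l=cv2.minMaxLoc(m);print(n,round(v,3),(l[0]-d,l[1]-d))
E
```

```text
clock: 45.88
position: [0.5565, 0.1598, 0.2038]
ee_rot: [-0.0, 1.0, 0.024, 0.004]
contact_force: [-0.0, 0.3, 0.5]
width: 0.0431
gripper_force: 0.0
[0.55654778 0.15977799 0.20382178] [-0.04773691  0.29828161  0.46745184]
pivot 0.945 (-5, 11)
bar+peg 0.93 (-7, 10)
boltknob 0.95 (-5, 9)
staple 0.975 (-4, 7)
lidknob 0.803 (-3, 9)
traylip/handle 0.95 (-5, 8)
mat 0.971 (-5, 9)
```

Against the first wrist view, the chest fittings, tray and mat all shifted together with the camera: keeper, bolt, staple and lid line up as they did at the start. Handing in.

```bash
python3 -c "
from rig import manip; print(manip.sign_off())"
```

```text
the job is handed in; nothing more can be done
None
```

Handed in at about 46 s, with no verdict returned: by my checks all three sweets (pink, white, yellow) are in the shut, bolted chest with the keeper turned back and the tray flat on its mat, but I viewed 15 pictures, one over the limit of 14.

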